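# Move a gauged sleeve between two push-push nests

### The arm

A 6-joint arm with a two-finger parallel gripper is mounted at the origin on the work surface. World frame = base frame: x ahead of the robot, y to its left, z up, the work surface at z = 0. Lengths are in m, angles in rad, forces in N, time in s.
With the tool pointing down it reaches from about 0.325 to 1 m from the base axis. Payload 5.1 kg.
Tool frame: the origin (TCP) lies midway between the tips of the shut fingers; the grasp point (between the pads) lies 19 mm behind it; y points along the fingers, z is the direction in which the jaws open and shut, and the axes are right-handed (so a half turn about y gives the same grasp; the last joint's range is limited). The gripper opens to 85 mm and grips with 20 to 120 N. Pads are 22 mm wide; open, the fingers measure 114 mm over their backs; the gripper's body (76 mm by 85 mm) begins 54 mm behind the grasp point. The pads swing forward as they close: fully open they stand 13 mm farther back than shut.
Start: joints at [-1.398, 0.124, 1.65, -0, 1.367, -0.083], TCP at [0.164, -0.629, 0.199] pointing down, gripper open.
Joint ranges: [-2.61, 2.61], [-1.02, 2.33], [0.03, 2.71], [-1.35, 4.49], [0.32, 2.68], [-2.91, 2.91]. Speed limits (rad/s): [2.57, 2.57, 3.14, 3.14, 3.14, 3.14].

### API

Orientations are given as a rotation vector (axis times angle).
In Python, from cell import arm, viewer, job gives the robot as it stands.
- The arm moves only by the tool servo_tool, never from a script. Its argument "moves" is a list of rows, each an object with "claw": the closure, from 0 (fully open) to 1 (shut); "dp": the shift along the tool's x, y, z in m, a list of three; "twist": the turn about the tool's y in rad. In form: [{"claw": claw, "dp": [tx, ty, tz], "twist": twist}, ...]. A call has exactly 10 rows; each row is the pose to reach, as a shift and turn from the pose commanded when the call began, along the tool's axes at that moment; what a row does not reach only later rows make up. A row lasts 1/10 s, in which the tool goes at most 50 mm and 8.59 degrees, less where a joint would pass 70% of its speed; a pose out of reach is approached as far as the arm can. A call with a gripper value outside its range is refused whole. The fingers move at their own pace and stop on an object; "grip_force" is the grip in N (left out, the last holds). Time passes only in rows, so rows that repeat a pose let the fingers close, or fill a call up. It gives the time, the measured TCP pose, the force and the opening at its end, in the units of the state.
- arm.sense(): the state, without advancing time (a new reading comes with each control period).
- viewer.read_camera(name): name is "side" or "top" or "wrist"; returns a dict with "pixels" (480x640x3 uint8, red, green, blue), "z_map" (480x640 float32, m along the optical axis (not along the pixel's ray), 0 where there is no reading), "fx", "fy", "cx", "cy" (pixels), "R" (3x3) and "t" (3): a world point X has camera coordinates R X + t. Camera axes: x right, y down, z forward; pixel columns grow to the right and rows downward; lengths in m; the calibration is good to about 2 mm. A picture is of the moment at which its call begins.
- job.job_done(): hands the job in, once; it reports no verdict.
The state is a dict: "time": time; "joints": joint angles; "joint_vel": joint speeds; "effort": joint torques, N m; "tcp_pos": TCP position; "tool_rot": TCP orientation; "contact_force": force on the tool from outside, world axes, zero at the start; "torque": the same for the moment, N m; "width": finger opening in m.
Only numpy, scipy, OpenCV 4.12 (cv2) and the standard library are available. Lean on these libraries where they do the work, as an engineer would, in place of code of your own. Each camera call takes 0.05 s, during which the arm holds its last target. There are 200 camera calls.

### The job

The steel sleeve in the blue nest is latched down: press straight down on it until the latch clicks, and let go so that it rises. Then lift it out, stand it in the raised yellow nest and press it down until that latch clicks and keeps it down. Press gently, never with more than about 18 N, leave the blue nest raised, and do not disturb the other sleeves, the plug gauge or the black case.

Things in the scene. Friction and masses are not known exactly. Their poses are not given: they have to be found in the camera images.
- sleeve: the gauged sleeve: closed, flat-topped steel cylinder, 34 mm across, 75 mm tall, about 0.15 to 0.3 kg, foot chamfered 1.5 x 3 mm. Starts in the blue nest. Origin: centre of its underside, z along its axis up
- sleeve_top (a point): centre of the sleeve's flat top, 75 mm above its origin; the place to press with the shut fingertips
- blue_nest: blue nest: painted steel block 90 x 90 mm, 56 mm tall, fixed to the bench on a 110 mm long strip, with a sprung aluminium cup in a 58 mm hole in its top; it starts locked down with the sleeve in it. Either nest may be the left or the right one, turned a little. Origin: centre of its underside, z up. A push of over 18 N, or a sleeve wedged askew into the cup, damages it
- blue_nest_seat (a point): centre of the blue nest's cup floor, where the sleeve's foot stands; moves with the cup, 62 mm above the bench when risen. Cup: 24 mm deep, bore 37 mm in the lower 13 mm, flaring to 44 mm at the rim; 55 mm across outside at the rim, which is 86 mm above the bench when risen, 62 to 74 mm when locked. A red band round the cup shows when risen, hidden when locked
- blue_nest_cup (a joint): depth of the blue cup in m: 0 risen, about 0.0135 to 0.0165 locked. Push-push: pressed past the click and let go it changes state. It clicks in the last 0.7 mm before a hard stop, 4 to 5.5 mm below the locked height, which is told only by the force: 3 to 10 N on the sleeve's top all along when pressed at 10 mm/s (more if faster), then climbing steeply. Let go straight up; it rises in 0.5 s
- yellow_nest: yellow nest: painted steel block 90 x 90 mm, 56 mm tall, fixed to the bench on a 110 mm long strip, with a sprung aluminium cup in a 58 mm hole in its top; it starts empty and risen. Either nest may be the left or the right one, turned a little. Origin: centre of its underside, z up. A push of over 18 N, or a sleeve wedged askew into the cup, damages it
- yellow_nest_seat (a point): centre of the yellow nest's cup floor, where the sleeve's foot is to stand; same cup, red band and heights as the blue one's
- yellow_nest_cup (a joint): depth of the yellow cup in m, 0 risen; same latch as the blue one, but set differently from day to day: its hard stop lies 17 to 28 mm below the risen height, its locked rest at about 0.0125 to 0.0235; only the force tells
- spare_a: a loose sleeve of the same kind (34 mm across, 75 mm tall) standing on the bench, to be left alone. Origin: centre of its underside
- spare_b: another such loose sleeve standing on the bench, to be left alone. Origin: centre of its underside
- plug_gauge: a plug gauge lying on the bench, to be left alone: black square grip 70 x 20 x 20 mm with steel pins at both ends, 135 mm long over all along its x. Origin: centre of the grip's underside
- gauge_case: a flat black case, 90 x 130 x 28 mm, to be left alone. Origin: centre of its underside
Mind the look-alikes: they are no part of the job. Leave any green, orange or pink look-alike of the sleeve alone.

How it is judged:
On the way, in this order (a step that is already met when the one before it is completed fails the run):
1. the blue nest has released and risen with the sleeve still standing in it (value of joint blue_nest_cup below 0.003 m and horizontal distance between sleeve and blue_nest_seat below 0.004 m and z of sleeve in the frame of blue_nest_seat between -0.003 and 0.003 m and angle between sleeve's own z axis and vertical below 0.15 rad), for 0.2 s.
2. the sleeve stands on the floor of the yellow nest's cup (horizontal distance between sleeve and yellow_nest_seat below 0.004 m and z of sleeve in the frame of yellow_nest_seat between -0.003 and 0.003 m and angle between sleeve's own z axis and vertical below 0.15 rad), for 0.2 s.
At the end, for the whole second after the job is handed in: the sleeve stands at rest on the cup floor of the yellow nest (foot within 4 mm sideways and 3 mm in height of the seat point, upright within 0.15 rad), the yellow cup is latched 11.5 to 24.5 mm down, the blue cup is up (within 3 mm of risen), and the robot has let go (all of step 2 and value of joint yellow_nest_cup between 0.0115 and 0.0245 m and value of joint blue_nest_cup below 0.003 m and linear speed of sleeve below 0.02 m/s); the robot touches nothing.
It fails at once if a cup's floor bears more than 24 N, the sleeve's own weight included, or all contacts on a nest together more than 48 N (contact force between anything else and blue_nest_cup_c0 above 24 N or contact force between anything else and yellow_nest_cup_c0 above 24 N or contact force between any of sleeve, the arm, the fingers and blue_nest above 48 N or contact force between any of sleeve, the arm, the fingers and yellow_nest above 48 N).
It fails at once if a spare sleeve, the plug gauge or the case is moved more than 15 mm or knocked over (distance of any of spare_a, spare_b, plug_gauge, gauge_case from where it was at the start of the episode above 0.015 m or angle between any of spare_a, spare_b's own z axis and vertical above 0.3 rad).
It fails at once if the sleeve is toppled (angle between sleeve's own z axis and vertical above 0.6 rad).
It also fails if it takes over 69 s, if anything falls off the work surface, if the arm or the gripper's body presses on something with over 40 N, if the wrist force passes 120 N, or if a joint passes its speed limit or range.

## Working session

There is one attempt and no reset: what is moved stays moved. The work goes in short steps, Python scripts to look and compute and a tool call to move; the robot and the scene stay as the last step left them, time stands still between calls to the robot, and variables do not carry over. Pictures are saved under pics/ and viewed, on a budget of 10 in all, crops included, one or two more only if the job needs it, and the job is handed in when it is done.

Besides the shell and the picture viewer there is one more tool, called as name(argument=value, ...), one argument or row to a line, values as JSON. servo_tool: Moves the arm, as the interface text tells. Its arguments: {"type":"object","properties":{"moves":{"type":"array","items":{"type":"object","properties":{"claw":{"type":"number"},"dp":{"type":"array","items":{"type":"number"}},"twist":{"type":"number"}}}},"grip_force":{"type":"number"}},"required":["moves"]}

```bash
ls; mkdir -p pics
cat > h.py <<'E'
import numpy as np, cv2
from cell import arm, viewer, job
from scipy.spatial.transform import Rotation as Ro
def cloud(c):
    z=c["z_map"]; v,u=np.mgrid[0:480,0:640]
    P=np.stack([(u-c["cx"])/c["fx"]*z,(v-c["cy"])/c["fy"]*z,z],-1)
    W=(P-c["t"])@c["R"]; W[z==0]=np.nan
    return W
def save(c,n): cv2.imwrite("pics/%s.png"%n,c["pixels"][:,:,::-1])
E
python3 - <<'E'
from h import *
s=arm.sense(); print(s); print(Ro.from_rotvec(s["tool_rot"]).as_matrix().round(3))
for n in ("top","side"):
    c=viewer.read_camera(n); save(c,n); np.save("pics/%s.npy"%n,cloud(c)); print(n,c["fx"],c["R"].round(3),c["t"])
E
```

```text
pics
{'time': 0.0, 'joints': array([-1.39762457e+00,  1.24497777e-01,  1.65166445e+00, -1.78459156e-07,
        1.36750962e+00, -8.26037063e-02]), 'joint_vel': array([ 1.47733935e-03, -3.30420068e-04, -3.81334125e-04,  8.99307771e-05,
       -2.07074026e-04, -1.11079686e-03]), 'effort': array([ 2.94303845e-04, -4.23613322e+01, -3.65450656e+01, -6.65292828e-05,
        7.01237179e-03, -2.25958409e-06]), 'tcp_pos': array([ 0.16429988, -0.62819387,  0.19806348]), 'tool_rot': array([-0.26822975,  2.08734982, -2.08298317]), 'contact_force': array([ 1.74620142,  0.57411807, -0.872439  ]), 'torque': array([-0.02123943,  0.07573162, -0.01578592]), 'width': 0.08511608572484744}
[[-0.967 -0.     0.253]
 [-0.253  0.002 -0.967]
 [-0.    -1.    -0.002]]
top 527.8626300710438 [[-0.12  -0.993  0.006]
 [-0.965  0.116 -0.235]
 [ 0.232 -0.034 -0.972]] [0.04294451 0.56939529 0.88030457]
side 575.5518382997822 [[-0.9   -0.436 -0.004]
 [-0.296  0.619 -0.727]
 [ 0.319 -0.653 -0.686]] [0.51283973 0.23418531 0.90283328]
```

View pics/top.png

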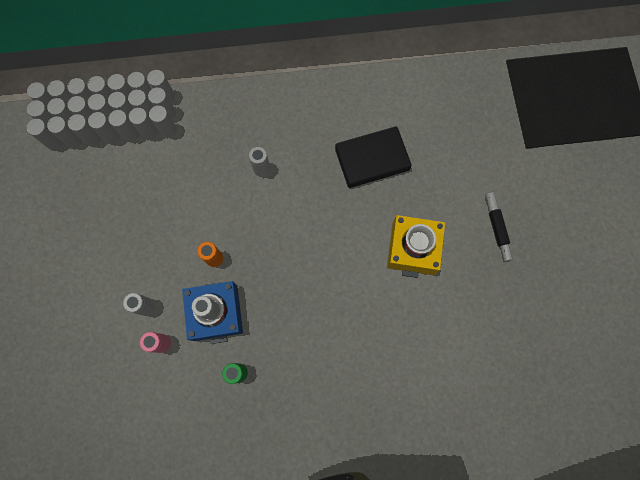

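View pics/side.png

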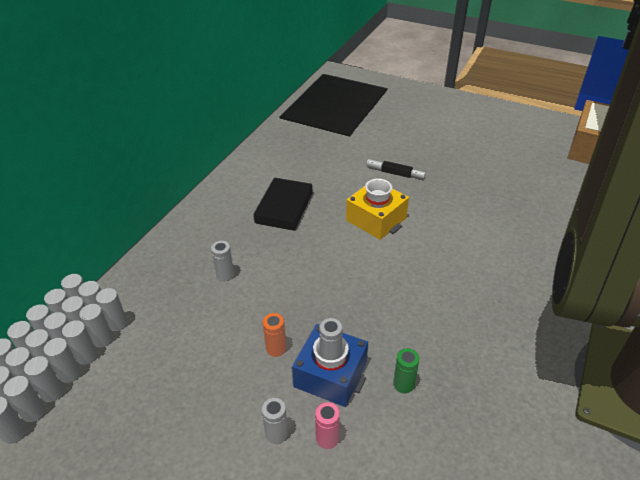

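The top view shows the blue nest at about (210,311) with the sleeve top near (205,305). The yellow nest is at (418,245) with its cup near (421,238). A green look-alike stands at (234,373), an orange one at (208,252) and a pink one at (150,342). The side view agrees, with the sleeve at (330,327).

Run:
```python
from h import *
W=np.load("pics/top.npy")
def reg(n,u,v,r,lo,hi,W=W):
    p=W[v-r:v+r,u-r:u+r].reshape(-1,3); p=p[(p[:,2]>lo)&(p[:,2]<hi)]
    if len(p)<4: print(n,"few");return
    xy=p[:,:2].astype(np.float32); c=cv2.minEnclosingCircle(xy)
    print(n,len(p),"mean",p.mean(0).round(4),"circ",np.round(c[0],4),round(c[1],4),"rect",cv2.minAreaRect(xy),"zmed",np.median(p[:,2]).round(4))
reg("sleeve top",205,305,16,.105,.15)
reg("blue rim",210,311,25,.060,.092)
reg("blue block",210,311,40,.05,.059)
reg("yellow block",418,245,40,.05,.059)
reg("yellow rim",420,238,25,.078,.095)
reg("yellow floor",420,238,8,.05,.075)
reg("green",234,373,16,.06,.09)
reg("orange",208,252,16,.06,.09)
reg("pink",150,342,16,.06,.09)
reg("spareL",133,302,16,.06,.09)
S=np.load("pics/side.npy")
reg("sleeve top S",330,327,16,.112,.15,S)
reg("yrim S",378,188,22,.080,.095,S)
reg("ybl S",378,208,45,.05,.059,S)
reg("bbl S",330,360,55,.05,.059,S)
```

```text
sleeve top 374 mean [0.4654 0.1893 0.1215] circ [0.4661 0.1908] 0.0175 rect ((0.46638303995132446, 0.19065174460411072), (0.03350820019841194, 0.0330517403781414), 54.367835998535156) zmed 0.1224
blue rim 363 mean [0.4609 0.184  0.0707] circ [0.4655 0.1904] 0.0543 rect ((0.4658859670162201, 0.19026783108711243), (0.078325055539608, 0.07999067008495331), 0.9538719654083252) zmed 0.0708
blue block 1705 mean [0.465  0.1895 0.0552] circ [0.4662 0.1904] 0.0629 rect ((0.4662269651889801, 0.19084879755973816), (0.09022165089845657, 0.09101691842079163), 2.221787452697754) zmed 0.0553
yellow block 1506 mean [ 0.541  -0.1905  0.0554] circ [ 0.544  -0.1919] 0.0627 rect ((0.5435010194778442, -0.1924937516450882), (0.09061223268508911, 0.09113677591085434), 74.23316955566406) zmed 0.0554
yellow rim 326 mean [ 0.5451 -0.1943  0.0838] circ [ 0.5436 -0.1931] 0.0273 rect ((0.5439735054969788, -0.192524254322052), (0.051808178424835205, 0.05169455707073212), 79.58541870117188) zmed 0.0842
yellow floor 241 mean [ 0.5488 -0.1956  0.0621] circ [ 0.5467 -0.1946] 0.0178 rect ((0.548520028591156, -0.195044
[... 926 characters left out ...]
(0.4653657078742981, 0.19375896453857422), (0.03225990757346153, 0.0339379757642746), 25.056455612182617) zmed 0.1224
yrim S 196 mean [ 0.5421 -0.1914  0.0837] circ [ 0.542  -0.1892] 0.0291 rect ((0.5414172410964966, -0.1894724816083908), (0.052175719290971756, 0.05593179538846016), 25.931133270263672) zmed 0.0839
ybl S 783 mean [ 0.536  -0.1754  0.0549] circ [ 0.5407 -0.1885] 0.0634 rect ((0.541437566280365, -0.18964973092079163), (0.09438839554786682, 0.09401962161064148), 74.85814666748047) zmed 0.055
bbl S 1861 mean [0.4621 0.2037 0.0552] circ [0.4821 0.1947] 0.0764 rect ((0.48861271142959595, 0.1950356513261795), (0.1395857334136963, 0.09202266484498978), 3.1213133335113525) zmed 0.0553
```

servo_tool(
  moves=[
    {"claw": 1, "dp": [-0.038, -0.006, -0.026], "twist": 0},
    {"claw": 1, "dp": [-0.076, -0.012, -0.052], "twist": 0},
    {"claw": 1, "dp": [-0.114, -0.018, -0.078], "twist": 0},
    {"claw": 1, "dp": [-0.152, -0.024, -0.104], "twist": 0},
    {"claw": 1, "dp": [-0.19, -0.03, -0.13], "twist": 0},
    {"claw": 1, "dp": [-0.228, -0.036, -0.156], "twist": 0},
    {"claw": 1, "dp": [-0.266, -0.042, -0.182], "twist": 0},
    {"claw": 1, "dp": [-0.304, -0.048, -0.208], "twist": 0},
    {"claw": 1, "dp": [-0.342, -0.054, -0.234], "twist": 0},
    {"claw": 1, "dp": [-0.38, -0.06, -0.26], "twist": 0},
  ],
)

```text
time: 1.1
tcp_pos: [0.467, -0.2794, 0.2592]
tool_rot: [-0.268, 2.086, -2.085]
contact_force: [0.5, -0.1, -0.8]
width: -0.0001
```

servo_tool(
  moves=[
    {"claw": 1, "dp": [-0.03, 0, -0.02], "twist": 0},
    {"claw": 1, "dp": [-0.06, 0, -0.042], "twist": 0},
    {"claw": 1, "dp": [-0.096, 0, -0.067], "twist": 0},
    {"claw": 1, "dp": [-0.096, 0, -0.067], "twist": 0},
    {"claw": 1, "dp": [-0.096, 0, -0.067], "twist": 0},
    {"claw": 1, "dp": [-0.096, 0, -0.067], "twist": 0},
    {"claw": 1, "dp": [-0.096, 0, -0.067], "twist": 0},
    {"claw": 1, "dp": [-0.096, 0, -0.067], "twist": 0},
    {"claw": 1, "dp": [-0.096, 0, -0.067], "twist": 0},
    {"claw": 1, "dp": [-0.096, 0, -0.067], "twist": 0},
  ],
)

```text
time: 2.1
tcp_pos: [0.542, -0.1925, 0.2594]
tool_rot: [-0.267, 2.085, -2.086]
contact_force: [-0.7, -0.3, -0.6]
width: 0.0001
```

Run:
```python
from h import *
s=arm.sense(); print(s["time"],s["tcp_pos"],s["joints"],s["contact_force"],s["width"])
c=viewer.read_camera("wrist"); save(c,"w1"); W=cloud(c); np.save("pics/w1.npy",W)
print("cam at",-c["R"].T@c["t"],"fwd",c["R"][2])
print(Ro.from_rotvec(s["tool_rot"]).as_matrix().round(3))
```

```text
2.1 [ 0.54195248 -0.19252088  0.2594391 ] [-4.34639081e-01 -7.19289929e-02  1.74948898e+00 -4.47485242e-05
  1.46386407e+00  8.81225174e-01] [-0.68867358 -0.34919346 -0.57724419] 0.0001332839361375342
cam at [ 0.60719608 -0.17485514  0.43392437] fwd [-0.25761875 -0.06793202 -0.9638557 ]
[[-0.968  0.     0.252]
 [-0.252 -0.    -0.968]
 [-0.    -1.     0.   ]]
```

View pics/w1.png

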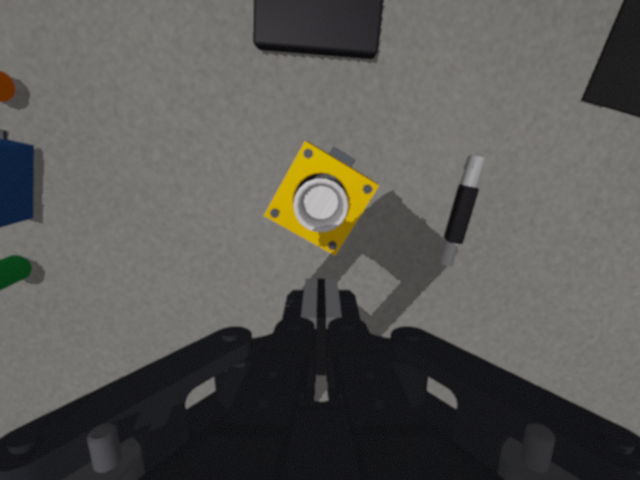

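The wrist view shows the yellow cup rim centred at about (321,204), with its floor near (321,202). The shut fingertips are at (321,283).

```bash
cat >> h.py <<'E'
def reg(n,W,u,v,r,lo,hi):
    p=W[v-r:v+r,u-r:u+r].reshape(-1,3); p=p[(p[:,2]>lo)&(p[:,2]<hi)]
    xy=p[:,:2].astype(np.float32); c=cv2.minEnclosingCircle(xy); q=cv2.minAreaRect(xy)
    print(n,len(p),"circ",np.round(c[0],4),round(c[1],4),"rect",np.round(q[0],4),np.round(q[1],4),round(q[2],1),"zmed",np.median(p[:,2]).round(4))
E
python3 - <<'E'
from h import *
W=np.load("pics/w1.npy")
reg("blk",W,321,200,58,.05,.06)
reg("rim",W,321,204,35,.08,.09)
reg("floor",W,321,202,13,.055,.067)
E
```

```text
blk 4487 circ [ 0.5439 -0.1907] 0.0635 rect [ 0.5439 -0.191 ] [0.0903 0.0903] 74.1 zmed 0.0559
rim 1006 circ [ 0.544  -0.1909] 0.0268 rect [ 0.5443 -0.1909] [0.0527 0.0527] 56.9 zmed 0.0852
floor 663 circ [ 0.5433 -0.1913] 0.0181 rect [ 0.5437 -0.1915] [0.027  0.0265] 14.6 zmed 0.0618
```

servo_tool(
  moves=[
    {"claw": 1, "dp": [-0.002, 0.004, -0.04], "twist": 0},
    {"claw": 1, "dp": [-0.004, 0.008, -0.085], "twist": 0},
    {"claw": 1, "dp": [-0.008, 0.012, -0.13], "twist": 0},
    {"claw": 1, "dp": [-0.01, 0.016, -0.175], "twist": 0},
    {"claw": 1, "dp": [-0.012, 0.02, -0.22], "twist": 0},
    {"claw": 1, "dp": [-0.015, 0.024, -0.265], "twist": 0},
    {"claw": 1, "dp": [-0.018, 0.03, -0.31], "twist": 0},
    {"claw": 1, "dp": [-0.02, 0.036, -0.355], "twist": 0},
    {"claw": 1, "dp": [-0.023, 0.04, -0.391], "twist": 0},
    {"claw": 1, "dp": [-0.023, 0.04, -0.391], "twist": 0},
  ],
)

```text
time: 3.15
tcp_pos: [0.4641, 0.1953, 0.2187]
tool_rot: [-0.275, 2.084, -2.082]
contact_force: [0.5, -0.6, -0.5]
width: 0.0
```

Run:
```python
from h import *
s=arm.sense(); print(s["time"],s["tcp_pos"],s["joints"],s["contact_force"],s["width"])
c=viewer.read_camera("wrist"); save(c,"w2"); W=cloud(c); np.save("pics/w2.npy",W)
X=c["R"]@np.array([.466,.1915,.122])+c["t"]; u,v=int(c["fx"]*X[0]/X[2]+c["cx"]),int(c["fy"]*X[1]/X[2]+c["cy"]); print(u,v)
reg("top",W,u,v,45,.112,.135)
reg("blk",W,u,v,90,.05,.06)
s=arm.sense(); print(s["tcp_pos"],s["contact_force"])
```

```text
3.15 [0.46406461 0.19528333 0.21866209] [ 2.90969441e-01 -2.17895150e-01  1.94736285e+00  1.13104867e-03
  1.41316549e+00  1.60049393e+00] [ 0.45886194 -0.64989085 -0.47672398] 2.265146381581637e-05
326 225
top 1487 circ [0.4671 0.1926] 0.0171 rect [0.4673 0.1925] [0.0333 0.0329] 16.7 zmed 0.1232
blk 5633 circ [0.4672 0.193 ] 0.0632 rect [0.4669 0.1925] [0.0904 0.09  ] 2.0 zmed 0.0559
[0.46477193 0.19355964 0.21900975] [ 0.63523387 -0.31696674  0.09360619]
```

View pics/w2.png

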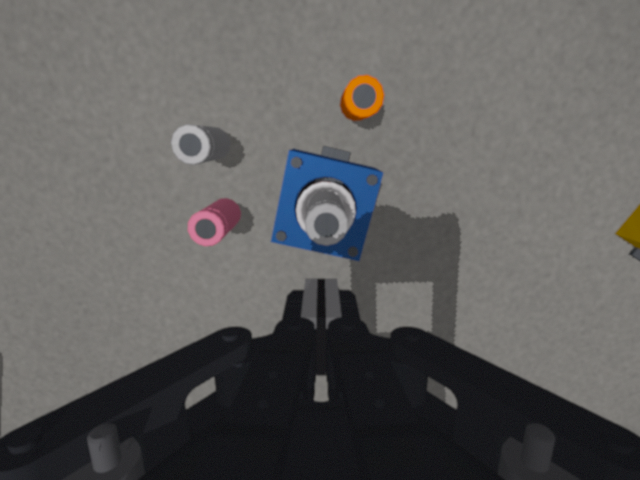

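The sleeve top is at (327,222) in the wrist view, upright in its nest, and measures (0.467, 0.1925, 0.1225). I'll descend to just above it.

servo_tool(
  moves=[
    {"claw": 1, "dp": [-0.002, 0.015, 0], "twist": 0},
    {"claw": 1, "dp": [-0.002, 0.035, 0], "twist": 0},
    {"claw": 1, "dp": [-0.002, 0.055, 0], "twist": 0},
    {"claw": 1, "dp": [-0.002, 0.07, 0], "twist": 0},
    {"claw": 1, "dp": [-0.002, 0.08, 0], "twist": 0},
    {"claw": 1, "dp": [-0.002, 0.087, 0], "twist": 0},
    {"claw": 1, "dp": [-0.002, 0.09, 0], "twist": 0},
    {"claw": 1, "dp": [-0.002, 0.09, 0], "twist": 0},
    {"claw": 1, "dp": [-0.002, 0.09, 0], "twist": 0},
    {"claw": 1, "dp": [-0.002, 0.09, 0], "twist": 0},
  ],
)

```text
time: 4.2
tcp_pos: [0.468, 0.1927, 0.1302]
tool_rot: [-0.266, 2.085, -2.084]
contact_force: [0.1, 0.3, 0.4]
width: -0.0002
```

servo_tool(
  moves=[
    {"claw": 1, "dp": [0.001, 0.001, 0], "twist": 0},
    {"claw": 1, "dp": [0.001, 0.002, 0], "twist": 0},
    {"claw": 1, "dp": [0.001, 0.003, 0], "twist": 0},
    {"claw": 1, "dp": [0.001, 0.004, 0], "twist": 0},
    {"claw": 1, "dp": [0.001, 0.005, 0], "twist": 0},
    {"claw": 1, "dp": [0.001, 0.006, 0], "twist": 0},
    {"claw": 1, "dp": [0.001, 0.007, 0], "twist": 0},
    {"claw": 1, "dp": [0.001, 0.008, 0], "twist": 0},
    {"claw": 1, "dp": [0.001, 0.009, 0], "twist": 0},
    {"claw": 1, "dp": [0.001, 0.01, 0], "twist": 0},
  ],
)

```text
time: 5.2
tcp_pos: [0.4665, 0.1923, 0.1193]
tool_rot: [-0.268, 2.085, -2.085]
contact_force: [0.2, 0.1, -0.0]
width: 0.0003
```

servo_tool(
  moves=[
    {"claw": 1, "dp": [0, 0.0005, 0], "twist": 0},
    {"claw": 1, "dp": [0, 0.001, 0], "twist": 0},
    {"claw": 1, "dp": [0, 0.0015, 0], "twist": 0},
    {"claw": 1, "dp": [0, 0.002, 0], "twist": 0},
    {"claw": 1, "dp": [0, 0.002, 0], "twist": 0},
    {"claw": 1, "dp": [0, 0.002, 0], "twist": 0},
    {"claw": 1, "dp": [0, 0.002, 0], "twist": 0},
    {"claw": 1, "dp": [0, 0.002, 0], "twist": 0},
    {"claw": 1, "dp": [0, 0.002, 0], "twist": 0},
    {"claw": 1, "dp": [0, 0.002, 0], "twist": 0},
  ],
)

```text
time: 6.2
tcp_pos: [0.4665, 0.1923, 0.1174]
tool_rot: [-0.268, 2.085, -2.085]
contact_force: [0.1, 0.2, 0.7]
width: 0.0002
```

Run:
```python
from h import *
s=arm.sense(); print(s["time"],s["tcp_pos"],s["contact_force"],s["torque"],s["effort"])
c=viewer.read_camera("wrist"); save(c,"w3"); W=cloud(c); np.save("pics/w3.npy",W)
X=c["R"]@np.array([.467,.1925,.122])+c["t"]; print(c["fx"]*X[0]/X[2]+c["cx"],c["fy"]*X[1]/X[2]+c["cy"])
```

```text
6.2 [0.46651308 0.19229837 0.11736035] [0.1054439  0.1909947  0.66150125] [-0.00073063 -0.06236447 -0.07820805] [ 6.43504791e-04 -2.84579873e+01 -3.47853613e+01  2.33765877e-04
 -7.79911261e-05  2.05707707e-06]
321.6176157628591 273.9801711952792
```

View pics/w3.png

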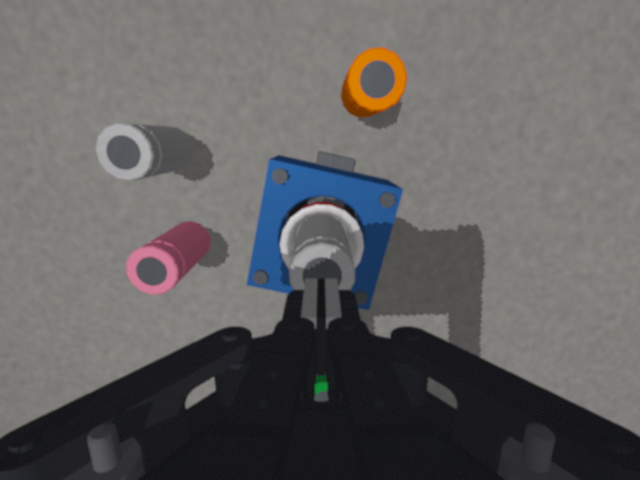

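The fingertips at (321,281) sit over the sleeve's top at about (322,270). I'll check the height gap in the depth map.

Run:
```python
from h import *
W=np.load("pics/w3.npy")
reg("top",W,322,268,45,.105,.135)
reg("blk",W,322,230,90,.05,.06)
reg("rim",W,322,230,45,.063,.09)
for v in range(256,300,4): print(v,W[v,316].round(4),W[v,330].round(4))
s=arm.sense();print(s["contact_force"])
```

```text
top 2711 circ [0.4672 0.1925] 0.0171 rect [0.4713 0.1937] [0.0254 0.0333] 14.3 zmed 0.1231
blk 9590 circ [0.4669 0.1924] 0.0636 rect [0.4669 0.1924] [0.0905 0.0904] 1.9 zmed 0.0559
rim 2117 circ [0.4671 0.1925] 0.0269 rect [0.4727 0.1941] [0.0414 0.0533] 16.4 zmed 0.0718
256 [0.4765 0.1979 0.1249] [0.4777 0.191  0.123 ]
260 [0.4741 0.1972 0.1236] [0.4755 0.1904 0.1226]
264 [0.4721 0.1967 0.1237] [0.4734 0.1898 0.1224]
268 [0.47   0.1962 0.1237] [0.4718 0.1894 0.1237]
272 [0.4679 0.1956 0.1234] [0.4698 0.1889 0.1238]
276 [0.4657 0.1951 0.1232] [0.4671 0.1881 0.1223]
280 [0.4767 0.1975 0.1558] [0.4786 0.1922 0.1569]
284 [0.4766 0.1974 0.1594] [0.478  0.192  0.1594]
288 [0.4772 0.1975 0.1648] [0.478  0.1922 0.1635]
292 [0.4769 0.1974 0.1677] [0.4779 0.1922 0.1669]
296 [0.4772 0.1975 0.172 ] [0.478  0.1924 0.1709]
[-0.01977467 -0.25707617 -1.01797103]
```

Run:
```python
from h import *
c=viewer.read_camera("side"); W=cloud(c); np.save("pics/s2.npy",W)
def pr(x):
    X=c["R"]@np.array(x)+c["t"]; return (c["fx"]*X[0]/X[2]+c["cx"],c["fy"]*X[1]/X[2]+c["cy"])
print(pr([.467,.1925,.123]),pr([.4665,.1923,.1174]),pr([.4665,.1923,.155]))
cv2.imwrite("pics/s2.png",cv2.resize(c["pixels"][220:420,220:460,::-1],None,fx=3,fy=3,interpolation=cv2.INTER_CUBIC))
```

```text
(np.float64(329.34527041654485), np.float64(325.3431205489363)) (np.float64(329.7007059989927), np.float64(327.74530939189526)) (np.float64(329.7838567307805), np.float64(311.3198895628369))
```

View pics/s2.png

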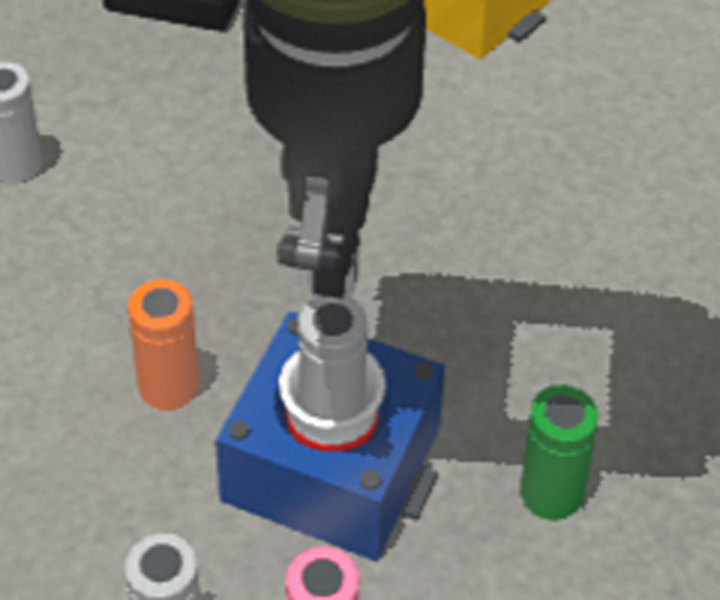

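Both views show the fingertips still well above the sleeve (crop (332,293) against the top at (332,318)), and there is no force. So the reported TCP lies lower than the visible tips. I'll measure the real tip height from both depth maps.

Run:
```python
from h import *
for f in("w3","s2"):
    W=np.load("pics/%s.npy"%f); m=(abs(W[...,0]-.4667)<.03)&(abs(W[...,1]-.1925)<.03)&(W[...,2]>.127)&(W[...,2]<.25)
    p=W[m]; p=p[np.argsort(p[:,2])]; print(f,len(p)); print(p[:12:1].round(4)); print(np.percentile(p,[2,50,98],axis=0).round(3))
c=viewer.read_camera("top"); W=cloud(c); m=(abs(W[...,0]-.4667)<.03)&(abs(W[...,1]-.1925)<.03)&(W[...,2]>.127)&(W[...,2]<.25); p=W[m]; p=p[np.argsort(p[:,2])];print(p[:6])
```

```text
w3 39489
[[0.4774 0.1926 0.152 ]
 [0.4774 0.193  0.1524]
 [0.477  0.1946 0.1525]
 [0.4757 0.1999 0.1526]
 [0.4772 0.1943 0.1527]
 [0.4756 0.2007 0.1527]
 [0.4766 0.1971 0.1529]
 [0.4755 0.2015 0.153 ]
 [0.4767 0.195  0.1531]
 [0.4786 0.1895 0.1531]
 [0.4762 0.197  0.1531]
 [0.4766 0.1975 0.1531]]
[[0.458 0.164 0.166]
 [0.48  0.194 0.229]
 [0.489 0.221 0.249]]
s2 445
[[0.4558 0.1975 0.1492]
 [0.4569 0.1985 0.1498]
 [0.4574 0.1975 0.1507]
 [0.4578 0.1999 0.1509]
 [0.4722 0.2027 0.153 ]
 [0.4538 0.1985 0.1537]
 [0.4551 0.1991 0.1537]
 [0.474  0.2023 0.1539]
 [0.455  0.1893 0.154 ]
 [0.4545 0.1971 0.154 ]
 [0.4557 0.1979 0.1543]
 [0.4723 0.2024 0.1548]]
[[0.443 0.182 0.154]
 [0.454 0.206 0.213]
 [0.477 0.22  0.249]]
[[0.4683093  0.16253429 0.20341396]
 [0.47130161 0.16358982 0.20449333]]
```

servo_tool(
  moves=[
    {"claw": 1, "dp": [0, 0.004, 0], "twist": 0},
    {"claw": 1, "dp": [0, 0.01, 0], "twist": 0},
    {"claw": 1, "dp": [0, 0.016, 0], "twist": 0},
    {"claw": 1, "dp": [0, 0.02, 0], "twist": 0},
    {"claw": 1, "dp": [0, 0.022, 0], "twist": 0},
    {"claw": 1, "dp": [0, 0.023, 0], "twist": 0},
    {"claw": 1, "dp": [0, 0.024, 0], "twist": 0},
    {"claw": 1, "dp": [0, 0.024, 0], "twist": 0},
    {"claw": 1, "dp": [0, 0.024, 0], "twist": 0},
    {"claw": 1, "dp": [0, 0.024, 0], "twist": 0},
  ],
)

```text
time: 7.35
tcp_pos: [0.4666, 0.1924, 0.0936]
tool_rot: [-0.268, 2.085, -2.085]
contact_force: [0.4, -0.3, -0.8]
width: 0.0001
```

servo_tool(
  moves=[
    {"claw": 1, "dp": [0, 0.0005, 0], "twist": 0},
    {"claw": 1, "dp": [0, 0.001, 0], "twist": 0},
    {"claw": 1, "dp": [0, 0.0015, 0], "twist": 0},
    {"claw": 1, "dp": [0, 0.002, 0], "twist": 0},
    {"claw": 1, "dp": [0, 0.0025, 0], "twist": 0},
    {"claw": 1, "dp": [0, 0.003, 0], "twist": 0},
    {"claw": 1, "dp": [0, 0.003, 0], "twist": 0},
    {"claw": 1, "dp": [0, 0.003, 0], "twist": 0},
    {"claw": 1, "dp": [0, 0.003, 0], "twist": 0},
    {"claw": 1, "dp": [0, 0.003, 0], "twist": 0},
  ],
)

```text
time: 8.35
tcp_pos: [0.4667, 0.1924, 0.0905]
tool_rot: [-0.268, 2.085, -2.085]
contact_force: [-0.8, -1.0, 4.1]
width: 0.0
```

Contact shows 4 N at a TCP reading of about 0.0905. Next I'll press gradually.

servo_tool(
  moves=[
    {"claw": 1, "dp": [0, 0.0005, 0], "twist": 0},
    {"claw": 1, "dp": [0, 0.001, 0], "twist": 0},
    {"claw": 1, "dp": [0, 0.0015, 0], "twist": 0},
    {"claw": 1, "dp": [0, 0.002, 0], "twist": 0},
    {"claw": 1, "dp": [0, 0.0025, 0], "twist": 0},
    {"claw": 1, "dp": [0, 0.003, 0], "twist": 0},
    {"claw": 1, "dp": [0, 0.003, 0], "twist": 0},
    {"claw": 1, "dp": [0, 0.003, 0], "twist": 0},
    {"claw": 1, "dp": [0, 0.003, 0], "twist": 0},
    {"claw": 1, "dp": [0, 0.003, 0], "twist": 0},
  ],
)

```text
time: 9.35
tcp_pos: [0.4666, 0.1923, 0.0874]
tool_rot: [-0.268, 2.085, -2.085]
contact_force: [-0.6, -0.4, 3.8]
width: -0.0
```

servo_tool(
  moves=[
    {"claw": 1, "dp": [0, 0.0003, 0], "twist": 0},
    {"claw": 1, "dp": [0, 0.0005, 0], "twist": 0},
    {"claw": 1, "dp": [0, 0.0005, 0], "twist": 0},
    {"claw": 1, "dp": [0, 0.0005, 0], "twist": 0},
    {"claw": 1, "dp": [0, 0.0005, 0], "twist": 0},
    {"claw": 1, "dp": [0, 0.0005, 0], "twist": 0},
    {"claw": 1, "dp": [0, 0.0005, 0], "twist": 0},
    {"claw": 1, "dp": [0, 0.0005, 0], "twist": 0},
    {"claw": 1, "dp": [0, 0.0005, 0], "twist": 0},
    {"claw": 1, "dp": [0, 0.0005, 0], "twist": 0},
  ],
)

```text
time: 10.35
tcp_pos: [0.4665, 0.1923, 0.0869]
tool_rot: [-0.268, 2.085, -2.085]
contact_force: [0.6, 0.3, 5.4]
width: 0.0001
```

servo_tool(
  moves=[
    {"claw": 1, "dp": [0, 0.0002, 0], "twist": 0},
    {"claw": 1, "dp": [0, 0.0004, 0], "twist": 0},
    {"claw": 1, "dp": [0, 0.0005, 0], "twist": 0},
    {"claw": 1, "dp": [0, 0.0005, 0], "twist": 0},
    {"claw": 1, "dp": [0, 0.0005, 0], "twist": 0},
    {"claw": 1, "dp": [0, 0.0005, 0], "twist": 0},
    {"claw": 1, "dp": [0, 0.0005, 0], "twist": 0},
    {"claw": 1, "dp": [0, 0.0005, 0], "twist": 0},
    {"claw": 1, "dp": [0, 0.0005, 0], "twist": 0},
    {"claw": 1, "dp": [0, 0.0005, 0], "twist": 0},
  ],
)

```text
time: 11.35
tcp_pos: [0.4665, 0.1923, 0.0863]
tool_rot: [-0.268, 2.085, -2.085]
contact_force: [0.0, 0.6, 5.1]
width: -0.0003
```

servo_tool(
  moves=[
    {"claw": 1, "dp": [0, 0.0002, 0], "twist": 0},
    {"claw": 1, "dp": [0, 0.0003, 0], "twist": 0},
    {"claw": 1, "dp": [0, 0.0004, 0], "twist": 0},
    {"claw": 1, "dp": [0, 0.0004, 0], "twist": 0},
    {"claw": 1, "dp": [0, 0.0004, 0], "twist": 0},
    {"claw": 1, "dp": [0, 0.0004, 0], "twist": 0},
    {"claw": 1, "dp": [0, 0.0004, 0], "twist": 0},
    {"claw": 1, "dp": [0, 0.0004, 0], "twist": 0},
    {"claw": 1, "dp": [0, 0.0004, 0], "twist": 0},
    {"claw": 1, "dp": [0, 0.0004, 0], "twist": 0},
  ],
)

```text
time: 12.35
tcp_pos: [0.4665, 0.1923, 0.0861]
tool_rot: [-0.268, 2.085, -2.085]
contact_force: [-0.5, -0.7, 5.6]
width: 0.0004
```

servo_tool(
  moves=[
    {"claw": 1, "dp": [0, 0.0002, 0], "twist": 0},
    {"claw": 1, "dp": [0, 0.0003, 0], "twist": 0},
    {"claw": 1, "dp": [0, 0.0004, 0], "twist": 0},
    {"claw": 1, "dp": [0, 0.0004, 0], "twist": 0},
    {"claw": 1, "dp": [0, 0.0004, 0], "twist": 0},
    {"claw": 1, "dp": [0, 0.0004, 0], "twist": 0},
    {"claw": 1, "dp": [0, 0.0004, 0], "twist": 0},
    {"claw": 1, "dp": [0, 0.0004, 0], "twist": 0},
    {"claw": 1, "dp": [0, 0.0004, 0], "twist": 0},
    {"claw": 1, "dp": [0, 0.0004, 0], "twist": 0},
  ],
)

```text
time: 13.35
tcp_pos: [0.4667, 0.1924, 0.086]
tool_rot: [-0.268, 2.085, -2.085]
contact_force: [-1.4, -0.6, 7.2]
width: 0.0002
```

servo_tool(
  moves=[
    {"claw": 1, "dp": [0, 0.0002, 0], "twist": 0},
    {"claw": 1, "dp": [0, 0.0003, 0], "twist": 0},
    {"claw": 1, "dp": [0, 0.0004, 0], "twist": 0},
    {"claw": 1, "dp": [0, 0.0004, 0], "twist": 0},
    {"claw": 1, "dp": [0, 0.0004, 0], "twist": 0},
    {"claw": 1, "dp": [0, 0.0004, 0], "twist": 0},
    {"claw": 1, "dp": [0, 0.0004, 0], "twist": 0},
    {"claw": 1, "dp": [0, 0.0004, 0], "twist": 0},
    {"claw": 1, "dp": [0, 0.0004, 0], "twist": 0},
    {"claw": 1, "dp": [0, 0.0004, 0], "twist": 0},
  ],
)

```text
time: 14.35
tcp_pos: [0.4668, 0.1924, 0.086]
tool_rot: [-0.267, 2.085, -2.085]
contact_force: [-0.9, -1.2, 8.6]
width: 0.0001
```

The measured height has stalled while the force climbs, so this is the hard stop. I'll add a little more, then release straight up.

servo_tool(
  moves=[
    {"claw": 1, "dp": [0, 0.0003, 0], "twist": 0},
    {"claw": 1, "dp": [0, 0.0006, 0], "twist": 0},
    {"claw": 1, "dp": [0, 0.0008, 0], "twist": 0},
    {"claw": 1, "dp": [0, 0.0008, 0], "twist": 0},
    {"claw": 1, "dp": [0, 0.0008, 0], "twist": 0},
    {"claw": 1, "dp": [0, 0.0008, 0], "twist": 0},
    {"claw": 1, "dp": [0, 0.0008, 0], "twist": 0},
    {"claw": 1, "dp": [0, 0.0008, 0], "twist": 0},
    {"claw": 1, "dp": [0, 0.0008, 0], "twist": 0},
    {"claw": 1, "dp": [0, 0.0008, 0], "twist": 0},
  ],
)

```text
time: 15.35
tcp_pos: [0.4672, 0.1925, 0.0859]
tool_rot: [-0.267, 2.085, -2.084]
contact_force: [-1.9, -1.0, 11.6]
width: -0.0001
```

servo_tool(
  moves=[
    {"claw": 1, "dp": [0, -0.003, 0], "twist": 0},
    {"claw": 1, "dp": [0, -0.008, 0], "twist": 0},
    {"claw": 1, "dp": [0, -0.014, 0], "twist": 0},
    {"claw": 1, "dp": [0, -0.022, 0], "twist": 0},
    {"claw": 1, "dp": [0, -0.032, 0], "twist": 0},
    {"claw": 1, "dp": [0, -0.044, 0], "twist": 0},
    {"claw": 1, "dp": [0, -0.056, 0], "twist": 0},
    {"claw": 1, "dp": [0, -0.064, 0], "twist": 0},
    {"claw": 1, "dp": [0, -0.068, 0], "twist": 0},
    {"claw": 1, "dp": [0, -0.07, 0], "twist": 0},
  ],
)

```text
time: 16.35
tcp_pos: [0.4667, 0.1923, 0.155]
tool_rot: [-0.267, 2.085, -2.085]
contact_force: [-0.3, -1.1, -0.4]
width: -0.0002
```

Run:
```python
from h import *
s=arm.sense(); print(s["time"],s["tcp_pos"],s["contact_force"])
c=viewer.read_camera("wrist"); save(c,"w4"); W=cloud(c); np.save("pics/w4.npy",W)
X=c["R"]@np.array([.467,.1925,.13])+c["t"]; u,v=int(c["fx"]*X[0]/X[2]+c["cx"]),int(c["fy"]*X[1]/X[2]+c["cy"]); print(u,v)
reg("top",W,u,v,45,.112,.142)
reg("rim",W,u,v,60,.063,.09)
```

```text
16.35 [0.46671353 0.1923451  0.15499186] [-0.33566576 -1.09366335 -0.38623663]
321 255
top 2777 circ [0.467  0.1928] 0.0172 rect [0.4689 0.193 ] [0.0303 0.0335] 8.8 zmed 0.1367
rim 1723 circ [0.4669 0.1927] 0.0271 rect [0.4722 0.1941] [0.0428 0.053 ] 17.7 zmed 0.0849
```

The blue cup has risen: the sleeve top is at 0.137 and the rim at 0.085. I'll open the gripper and descend to grasp.

servo_tool(
  moves=[
    {"claw": 0, "dp": [0, 0, 0], "twist": 0},
    {"claw": 0, "dp": [0, 0, 0], "twist": 0},
    {"claw": 0, "dp": [0, 0, 0], "twist": 0},
    {"claw": 0, "dp": [0, 0.005, 0], "twist": 0},
    {"claw": 0, "dp": [0, 0.01, 0], "twist": 0},
    {"claw": 0, "dp": [0, 0.02, 0], "twist": 0},
    {"claw": 0, "dp": [0, 0.03, 0], "twist": 0},
    {"claw": 0, "dp": [0, 0.04, 0], "twist": 0},
    {"claw": 0, "dp": [0, 0.04, 0], "twist": 0},
    {"claw": 0, "dp": [0, 0.04, 0], "twist": 0},
  ],
)

```text
time: 17.4
tcp_pos: [0.4662, 0.1922, 0.1137]
tool_rot: [-0.269, 2.085, -2.086]
contact_force: [0.0, 1.1, -0.3]
width: 0.0856
```

Run:
```python
from h import *
s=arm.sense(); print(s["time"],s["tcp_pos"],s["contact_force"],s["width"])
c=viewer.read_camera("wrist"); save(c,"w5"); W=cloud(c)
m=(abs(W[...,0]-.467)<.07)&(abs(W[...,1]-.1925)<.07)&(W[...,2]>.14); p=W[m]
R=Ro.from_rotvec(s["tool_rot"]).as_matrix(); q=(p-s["tcp_pos"])@R
for a in (-.05,-.045,-.04,.04,.045,.05):
    k=q[abs(q[:,2]-a)<.0025]; 
    if len(k): print(a,"tip depth rel TCP (max y)",k[:,1].max().round(4),k[np.argmax(k[:,1])].round(4))
```

```text
17.4 [0.46621602 0.19220779 0.11372994] [ 0.01700809  1.14740094 -0.33793706] 0.08555773426477077
-0.05 tip depth rel TCP (max y) -0.0476 [-0.0105 -0.0476 -0.0499]
-0.045 tip depth rel TCP (max y) -0.0444 [ 0.0049 -0.0444 -0.0437]
-0.04 tip depth rel TCP (max y) -0.0912 [-0.0117 -0.0912 -0.0425]
0.04 tip depth rel TCP (max y) -0.0444 [-0.0056 -0.0444  0.0423]
0.045 tip depth rel TCP (max y) -0.0441 [ 0.0065 -0.0441  0.0426]
0.05 tip depth rel TCP (max y) -0.0482 [-0.0107 -0.0482  0.0489]
```

View pics/w5.png

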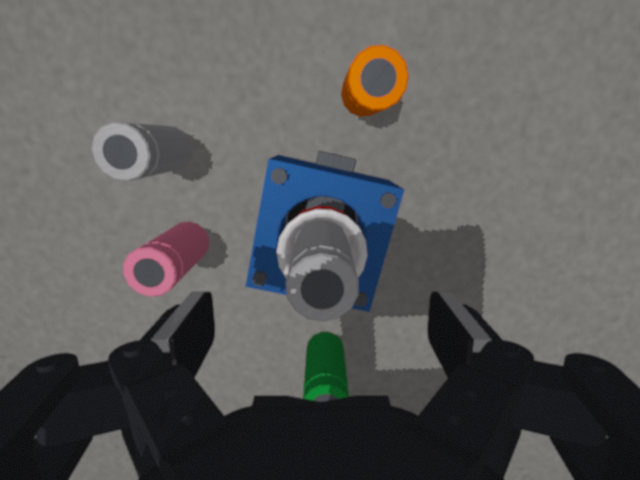

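The sleeve at (322,285) stands centred between the open pads at (205,300) and (440,300). The open tips are 44 mm behind the reported TCP, which fits the 32 mm offset plus the 13 mm swing. Now I'll go down and grip.

servo_tool(
  moves=[
    {"claw": 0, "dp": [0, 0.01, 0], "twist": 0},
    {"claw": 0, "dp": [0, 0.02, 0], "twist": 0},
    {"claw": 0, "dp": [0, 0.03, 0], "twist": 0},
    {"claw": 0, "dp": [0, 0.038, 0], "twist": 0},
    {"claw": 0, "dp": [0, 0.0425, 0], "twist": 0},
    {"claw": 0.3, "dp": [0, 0.0425, 0], "twist": 0},
    {"claw": 0.5, "dp": [0, 0.0425, 0], "twist": 0},
    {"claw": 0.6, "dp": [0, 0.0425, 0], "twist": 0},
    {"claw": 0.8, "dp": [0, 0.0425, 0], "twist": 0},
    {"claw": 1, "dp": [0, 0.0425, 0], "twist": 0},
  ],
  grip_force=40,
)

```text
time: 18.45
tcp_pos: [0.467, 0.1924, 0.0726]
tool_rot: [-0.267, 2.085, -2.084]
contact_force: [-1.2, -0.4, 2.4]
width: 0.0326
```

servo_tool(
  moves=[
    {"claw": 1, "dp": [0, 0, 0], "twist": 0},
    {"claw": 1, "dp": [0, 0, 0], "twist": 0},
    {"claw": 1, "dp": [0, 0, 0], "twist": 0},
    {"claw": 1, "dp": [0, 0, 0], "twist": 0},
    {"claw": 1, "dp": [0, 0, 0], "twist": 0},
    {"claw": 1, "dp": [0, -0.001, 0], "twist": 0},
    {"claw": 1, "dp": [0, -0.003, 0], "twist": 0},
    {"claw": 1, "dp": [0, -0.006, 0], "twist": 0},
    {"claw": 1, "dp": [0, -0.01, 0], "twist": 0},
    {"claw": 1, "dp": [0, -0.015, 0], "twist": 0},
  ],
)

```text
time: 19.45
tcp_pos: [0.4659, 0.1922, 0.0866]
tool_rot: [-0.27, 2.085, -2.086]
contact_force: [1.2, -0.1, -2.4]
width: 0.0331
```

servo_tool(
  moves=[
    {"claw": 1, "dp": [0, -0.01, 0], "twist": 0},
    {"claw": 1, "dp": [0, -0.025, 0], "twist": 0},
    {"claw": 1, "dp": [0, -0.04, 0], "twist": 0},
    {"claw": 1, "dp": [0, -0.055, 0], "twist": 0},
    {"claw": 1, "dp": [0.001, -0.06, 0.015], "twist": 0},
    {"claw": 1, "dp": [0.002, -0.06, 0.04], "twist": 0},
    {"claw": 1, "dp": [0.004, -0.06, 0.075], "twist": 0},
    {"claw": 1, "dp": [0.006, -0.06, 0.115], "twist": 0},
    {"claw": 1, "dp": [0.009, -0.06, 0.155], "twist": 0},
    {"claw": 1, "dp": [0.011, -0.06, 0.195], "twist": 0},
  ],
)

```text
time: 20.45
tcp_pos: [0.5051, -0.0015, 0.1473]
tool_rot: [-0.268, 2.085, -2.086]
contact_force: [1.0, 0.8, -1.6]
width: 0.0329
```

servo_tool(
  moves=[
    {"claw": 1, "dp": [0.002, 0, 0.04], "twist": 0},
    {"claw": 1, "dp": [0.004, 0, 0.08], "twist": 0},
    {"claw": 1, "dp": [0.006, 0, 0.115], "twist": 0},
    {"claw": 1, "dp": [0.008, 0, 0.145], "twist": 0},
    {"claw": 1, "dp": [0.009, 0, 0.17], "twist": 0},
    {"claw": 1, "dp": [0.01, 0, 0.187], "twist": 0},
    {"claw": 1, "dp": [0.011, 0, 0.196], "twist": 0},
    {"claw": 1, "dp": [0.011, 0, 0.196], "twist": 0},
    {"claw": 1, "dp": [0.011, 0, 0.196], "twist": 0},
    {"claw": 1, "dp": [0.011, 0, 0.196], "twist": 0},
  ],
)

```text
time: 21.45
tcp_pos: [0.544, -0.1905, 0.1467]
tool_rot: [-0.27, 2.085, -2.084]
contact_force: [0.7, 0.2, -1.8]
width: 0.0331
```

Run:
```python
from h import *
s=arm.sense(); print(s["time"],s["tcp_pos"],s["contact_force"],s["width"])
c=viewer.read_camera("wrist"); save(c,"w6"); W=cloud(c); np.save("pics/w6.npy",W)
X=c["R"]@np.array([.544,-.191,.08])+c["t"]; u,v=int(c["fx"]*X[0]/X[2]+c["cx"]),int(c["fy"]*X[1]/X[2]+c["cy"]); print(u,v)
reg("rim",W,u,v,70,.08,.09); reg("blk",W,u,v,110,.05,.06)
m=(abs(W[...,0]-.544)<.03)&(abs(W[...,1]+.191)<.03)&(W[...,2]>.11)&(W[...,2]<.17); p=W[m]
for lo in np.arange(.12,.175,.01):
    k=p[abs(p[:,2]-lo)<.005]
    if len(k): print(lo.round(3),len(k),k.mean(0).round(4),k.min(0).round(4),k.max(0).round(4))
c=viewer.read_camera("side"); cv2.imwrite("pics/s6.png",cv2.resize(c["pixels"][80:260,280:480,::-1],None,fx=3,fy=3,interpolation=cv2.INTER_CUBIC))
```

```text
21.45 [ 0.54395437 -0.19051512  0.14673839] [ 0.65743872  0.20512972 -1.80570259] 0.033066781159871474
322 237
rim 1320 circ [ 0.5439 -0.1909] 0.0269 rect [ 0.5497 -0.1895] [0.0412 0.0534] 14.2 zmed 0.0853
blk 6961 circ [ 0.5442 -0.191 ] 0.0631 rect [ 0.5437 -0.191 ] [0.0904 0.0904] 74.3 zmed 0.0559
0.14 180 [ 0.5572 -0.1869  0.1421] [ 0.5434 -0.205   0.1377] [ 0.5607 -0.1734  0.145 ]
0.15 323 [ 0.5572 -0.1867  0.1502] [ 0.5429 -0.2046  0.145 ] [ 0.5607 -0.1732  0.155 ]
0.16 392 [ 0.5573 -0.187   0.1602] [ 0.5429 -0.2051  0.155 ] [ 0.5609 -0.1732  0.165 ]
0.17 212 [ 0.5572 -0.1863  0.1675] [ 0.5434 -0.2044  0.1651] [ 0.5609 -0.1732  0.17  ]
```

View pics/w6.png

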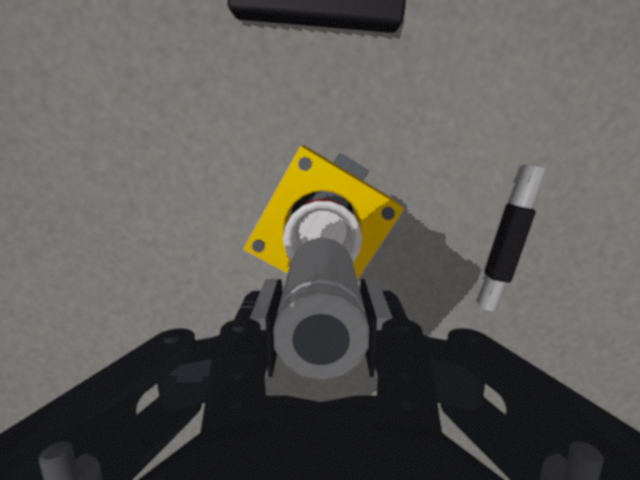

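View pics/s6.png

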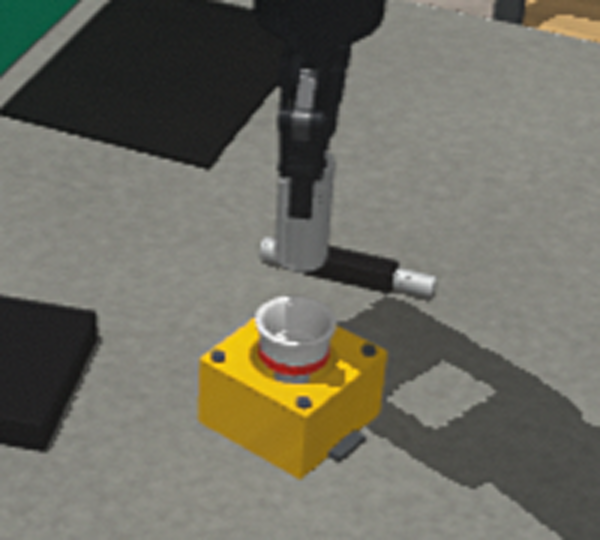

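The held sleeve hangs upright above the yellow cup: rim at (322,235) in the wrist view, foot at crop (300,262) in the side view. A quick axis fit will check alignment.

Run:
```python
from h import *
from scipy.optimize import least_squares
W=np.load("pics/w6.npy")
m=(np.hypot(W[...,0]-.544,W[...,1]+.191)<.022)&(W[...,2]>.14)&(W[...,2]<.205); m[:, :285]=0; m[:,362:]=0
p=W[m]
f=lambda a:np.hypot(p[:,0]-a[0]-a[2]*(p[:,2]-.137),p[:,1]-a[1]-a[3]*(p[:,2]-.137))-.017
r=least_squares(f,[.544,-.191,0,0],loss="soft_l1",f_scale=.0007); print(len(p),r.x.round(4),np.abs(f(r.x)).mean())
t=p[:,2]; print(W[345,321],W[340,321])
s=arm.sense();print(s["tcp_pos"],s["contact_force"])
```

```text
3336 [ 0.5436 -0.1903 -0.0025  0.0044] 0.00020786461356466445
[ 0.54198368 -0.19059978  0.21170827] [ 0.5431691  -0.19028941  0.21052742]
[ 0.54408288 -0.19059317  0.14683943] [ 0.39295367  0.62598857 -2.43214055]
```

servo_tool(
  moves=[
    {"claw": 1, "dp": [0, 0.01, 0.0005], "twist": 0},
    {"claw": 1, "dp": [0, 0.025, 0.0005], "twist": 0},
    {"claw": 1, "dp": [0, 0.037, 0.0005], "twist": 0},
    {"claw": 1, "dp": [0, 0.045, 0.0005], "twist": 0},
    {"claw": 1, "dp": [0, 0.05, 0.0005], "twist": 0},
    {"claw": 1, "dp": [0, 0.055, 0.0005], "twist": 0},
    {"claw": 1, "dp": [0, 0.06, 0.0005], "twist": 0},
    {"claw": 1, "dp": [0, 0.064, 0.0005], "twist": 0},
    {"claw": 1, "dp": [0, 0.068, 0.0005], "twist": 0},
    {"claw": 1, "dp": [0, 0.07, 0.0005], "twist": 0},
  ],
)

```text
time: 22.55
tcp_pos: [0.5442, -0.192, 0.0765]
tool_rot: [-0.268, 2.085, -2.085]
contact_force: [-0.3, 0.4, -0.9]
width: 0.0329
```

servo_tool(
  moves=[
    {"claw": 1, "dp": [0, 0.0005, 0], "twist": 0},
    {"claw": 1, "dp": [0, 0.001, 0], "twist": 0},
    {"claw": 1, "dp": [0, 0.0015, 0], "twist": 0},
    {"claw": 1, "dp": [0, 0.002, 0], "twist": 0},
    {"claw": 1, "dp": [0, 0.0025, 0], "twist": 0},
    {"claw": 1, "dp": [0, 0.003, 0], "twist": 0},
    {"claw": 1, "dp": [0, 0.0035, 0], "twist": 0},
    {"claw": 1, "dp": [0, 0.0035, 0], "twist": 0},
    {"claw": 1, "dp": [0, 0.0035, 0], "twist": 0},
    {"claw": 1, "dp": [0, 0.0035, 0], "twist": 0},
  ],
)

```text
time: 23.55
tcp_pos: [0.5443, -0.192, 0.0733]
tool_rot: [-0.268, 2.085, -2.085]
contact_force: [-0.5, 1.2, -1.8]
width: 0.0331
```

servo_tool(
  moves=[
    {"claw": 1, "dp": [0, 0.0005, -0.0005], "twist": 0},
    {"claw": 1, "dp": [0, 0.001, -0.0005], "twist": 0},
    {"claw": 1, "dp": [0, 0.0015, -0.0005], "twist": 0},
    {"claw": 1, "dp": [0, 0.002, -0.0005], "twist": 0},
    {"claw": 1, "dp": [0, 0.002, -0.0005], "twist": 0},
    {"claw": 1, "dp": [0, 0.002, -0.0005], "twist": 0},
    {"claw": 1, "dp": [0, 0.002, -0.0005], "twist": 0},
    {"claw": 1, "dp": [0, 0.002, -0.0005], "twist": 0},
    {"claw": 1, "dp": [0, 0.002, -0.0005], "twist": 0},
    {"claw": 1, "dp": [0, 0.002, -0.0005], "twist": 0},
  ],
)

```text
time: 24.55
tcp_pos: [0.5442, -0.1915, 0.0714]
tool_rot: [-0.268, 2.085, -2.085]
contact_force: [-0.9, 1.9, 2.2]
width: 0.0332
```

Contact with the cup floor. Now release, rise and look.

servo_tool(
  moves=[
    {"claw": 0.5, "dp": [0, 0, 0], "twist": 0},
    {"claw": 0.3, "dp": [0, 0, 0], "twist": 0},
    {"claw": 0, "dp": [0, 0, 0], "twist": 0},
    {"claw": 0, "dp": [0, 0, 0], "twist": 0},
    {"claw": 0, "dp": [0, -0.005, 0], "twist": 0},
    {"claw": 0, "dp": [0, -0.02, 0], "twist": 0},
    {"claw": 0, "dp": [0, -0.04, 0], "twist": 0},
    {"claw": 0, "dp": [0, -0.06, 0], "twist": 0},
    {"claw": 0, "dp": [0, -0.075, 0], "twist": 0},
    {"claw": 1, "dp": [0, -0.08, 0], "twist": 0},
  ],
)

```text
time: 25.55
tcp_pos: [0.5456, -0.1922, 0.1548]
tool_rot: [-0.264, 2.08, -2.086]
contact_force: [0.2, -0.5, 0.7]
width: 0.0734
```

servo_tool(
  moves=[
    {"claw": 1, "dp": [0, 0, 0], "twist": 0},
    {"claw": 1, "dp": [0, 0, 0], "twist": 0},
    {"claw": 1, "dp": [0, 0, 0], "twist": 0},
    {"claw": 1, "dp": [0, 0, 0], "twist": 0},
    {"claw": 1, "dp": [0, 0, 0], "twist": 0},
    {"claw": 1, "dp": [0, 0, 0], "twist": 0},
    {"claw": 1, "dp": [0, 0, 0], "twist": 0},
    {"claw": 1, "dp": [0, 0, 0], "twist": 0},
    {"claw": 1, "dp": [0, 0, 0], "twist": 0},
    {"claw": 1, "dp": [0, 0, 0], "twist": 0},
  ],
)

```text
time: 26.55
tcp_pos: [0.5442, -0.1915, 0.1514]
tool_rot: [-0.268, 2.085, -2.085]
contact_force: [0.0, -0.6, -0.0]
width: 0.0001
```

Run:
```python
from h import *
s=arm.sense(); print(s["time"],s["tcp_pos"],s["contact_force"],s["width"])
c=viewer.read_camera("wrist"); save(c,"w7"); W=cloud(c)
X=c["R"]@np.array([.544,-.191,.137])+c["t"]; u,v=int(c["fx"]*X[0]/X[2]+c["cx"]),int(c["fy"]*X[1]/X[2]+c["cy"]); print(u,v)
reg("top",W,u,v,45,.125,.145)
reg("rim",W,u,v,70,.075,.092); reg("blk",W,u,v,110,.05,.06)
c=viewer.read_camera("side"); W=cloud(c); save(c,"s7")
X=c["R"]@np.array([.467,.1925,.08])+c["t"]; u,v=int(c["fx"]*X[0]/X[2]+c["cx"]),int(c["fy"]*X[1]/X[2]+c["cy"]); reg("bluerim",W,u,v,30,.075,.095)
```

```text
26.55 [ 0.54417681 -0.19153528  0.1513835 ] [ 0.04284517 -0.55621462 -0.00242054] 7.293217496070121e-05
320 262
top 2514 circ [ 0.5443 -0.1911] 0.0172 rect [ 0.546  -0.1907] [0.0306 0.0332] 12.3 zmed 0.1369
rim 1663 circ [ 0.544  -0.1909] 0.027 rect [ 0.549  -0.1892] [0.0423 0.0531] 16.2 zmed 0.0851
blk 6949 circ [ 0.5441 -0.191 ] 0.0634 rect [ 0.5437 -0.191 ] [0.0904 0.0904] 74.2 zmed 0.0559
bluerim 497 circ [0.4649 0.1931] 0.0275 rect [0.4656 0.1932] [0.0514 0.0544] 24.2 zmed 0.0837
```

Sleeve top 0.137 and rim 0.085, both central, so it is seated in the risen yellow cup. The blue rim is still up. Now the press.

servo_tool(
  moves=[
    {"claw": 1, "dp": [0, 0.008, -0.0005], "twist": 0},
    {"claw": 1, "dp": [0, 0.02, -0.0005], "twist": 0},
    {"claw": 1, "dp": [0, 0.03, -0.0005], "twist": 0},
    {"claw": 1, "dp": [0, 0.037, -0.0005], "twist": 0},
    {"claw": 1, "dp": [0, 0.041, -0.0005], "twist": 0},
    {"claw": 1, "dp": [0, 0.0425, -0.0005], "twist": 0},
    {"claw": 1, "dp": [0, 0.0435, -0.0005], "twist": 0},
    {"claw": 1, "dp": [0, 0.0445, -0.0005], "twist": 0},
    {"claw": 1, "dp": [0, 0.0455, -0.0005], "twist": 0},
    {"claw": 1, "dp": [0, 0.0465, -0.0005], "twist": 0},
  ],
)

```text
time: 27.65
tcp_pos: [0.5442, -0.1912, 0.1051]
tool_rot: [-0.268, 2.084, -2.085]
contact_force: [0.2, -0.5, -0.3]
width: 0.0001
```

servo_tool(
  moves=[
    {"claw": 1, "dp": [0, 0.001, 0], "twist": 0},
    {"claw": 1, "dp": [0, 0.002, 0], "twist": 0},
    {"claw": 1, "dp": [0, 0.003, 0], "twist": 0},
    {"claw": 1, "dp": [0, 0.004, 0], "twist": 0},
    {"claw": 1, "dp": [0, 0.005, 0], "twist": 0},
    {"claw": 1, "dp": [0, 0.006, 0], "twist": 0},
    {"claw": 1, "dp": [0, 0.007, 0], "twist": 0},
    {"claw": 1, "dp": [0, 0.008, 0], "twist": 0},
    {"claw": 1, "dp": [0, 0.008, 0], "twist": 0},
    {"claw": 1, "dp": [0, 0.008, 0], "twist": 0},
  ],
)

```text
time: 28.65
tcp_pos: [0.5442, -0.1911, 0.0968]
tool_rot: [-0.268, 2.085, -2.085]
contact_force: [0.9, -0.0, 3.5]
width: 0.0003
```

servo_tool(
  moves=[
    {"claw": 1, "dp": [0, 0.001, 0], "twist": 0},
    {"claw": 1, "dp": [0, 0.002, 0], "twist": 0},
    {"claw": 1, "dp": [0, 0.003, 0], "twist": 0},
    {"claw": 1, "dp": [0, 0.004, 0], "twist": 0},
    {"claw": 1, "dp": [0, 0.005, 0], "twist": 0},
    {"claw": 1, "dp": [0, 0.006, 0], "twist": 0},
    {"claw": 1, "dp": [0, 0.007, 0], "twist": 0},
    {"claw": 1, "dp": [0, 0.007, 0], "twist": 0},
    {"claw": 1, "dp": [0, 0.007, 0], "twist": 0},
    {"claw": 1, "dp": [0, 0.007, 0], "twist": 0},
  ],
)

```text
time: 29.65
tcp_pos: [0.5441, -0.1911, 0.0899]
tool_rot: [-0.268, 2.085, -2.085]
contact_force: [0.1, -0.3, 3.8]
width: -0.0001
```

servo_tool(
  moves=[
    {"claw": 1, "dp": [0, 0.0005, 0], "twist": 0},
    {"claw": 1, "dp": [0, 0.001, 0], "twist": 0},
    {"claw": 1, "dp": [0, 0.0015, 0], "twist": 0},
    {"claw": 1, "dp": [0, 0.0015, 0], "twist": 0},
    {"claw": 1, "dp": [0, 0.0015, 0], "twist": 0},
    {"claw": 1, "dp": [0, 0.0015, 0], "twist": 0},
    {"claw": 1, "dp": [0, 0.0015, 0], "twist": 0},
    {"claw": 1, "dp": [0, 0.0015, 0], "twist": 0},
    {"claw": 1, "dp": [0, 0.0015, 0], "twist": 0},
    {"claw": 1, "dp": [0, 0.0015, 0], "twist": 0},
  ],
)

```text
time: 30.65
tcp_pos: [0.544, -0.191, 0.0883]
tool_rot: [-0.268, 2.085, -2.085]
contact_force: [1.2, 0.4, 5.1]
width: -0.0002
```

servo_tool(
  moves=[
    {"claw": 1, "dp": [0, 0.0005, 0], "twist": 0},
    {"claw": 1, "dp": [0, 0.001, 0], "twist": 0},
    {"claw": 1, "dp": [0, 0.0012, 0], "twist": 0},
    {"claw": 1, "dp": [0, 0.0012, 0], "twist": 0},
    {"claw": 1, "dp": [0, 0.0012, 0], "twist": 0},
    {"claw": 1, "dp": [0, 0.0012, 0], "twist": 0},
    {"claw": 1, "dp": [0, 0.0012, 0], "twist": 0},
    {"claw": 1, "dp": [0, 0.0012, 0], "twist": 0},
    {"claw": 1, "dp": [0, 0.0012, 0], "twist": 0},
    {"claw": 1, "dp": [0, 0.0012, 0], "twist": 0},
  ],
)

```text
time: 31.65
tcp_pos: [0.544, -0.1911, 0.0871]
tool_rot: [-0.268, 2.085, -2.085]
contact_force: [0.9, -0.4, 5.0]
width: 0.0001
```

servo_tool(
  moves=[
    {"claw": 1, "dp": [0, 0.0005, 0], "twist": 0},
    {"claw": 1, "dp": [0, 0.001, 0], "twist": 0},
    {"claw": 1, "dp": [0, 0.0015, 0], "twist": 0},
    {"claw": 1, "dp": [0, 0.0015, 0], "twist": 0},
    {"claw": 1, "dp": [0, 0.0015, 0], "twist": 0},
    {"claw": 1, "dp": [0, 0.0015, 0], "twist": 0},
    {"claw": 1, "dp": [0, 0.0015, 0], "twist": 0},
    {"claw": 1, "dp": [0, 0.0015, 0], "twist": 0},
    {"claw": 1, "dp": [0, 0.0015, 0], "twist": 0},
    {"claw": 1, "dp": [0, 0.0015, 0], "twist": 0},
  ],
)

```text
time: 32.65
tcp_pos: [0.544, -0.1911, 0.0856]
tool_rot: [-0.268, 2.085, -2.085]
contact_force: [1.5, -0.5, 4.3]
width: 0.0
```

servo_tool(
  moves=[
    {"claw": 1, "dp": [0, 0.0005, 0], "twist": 0},
    {"claw": 1, "dp": [0, 0.001, 0], "twist": 0},
    {"claw": 1, "dp": [0, 0.0015, 0], "twist": 0},
    {"claw": 1, "dp": [0, 0.0015, 0], "twist": 0},
    {"claw": 1, "dp": [0, 0.0015, 0], "twist": 0},
    {"claw": 1, "dp": [0, 0.0015, 0], "twist": 0},
    {"claw": 1, "dp": [0, 0.0015, 0], "twist": 0},
    {"claw": 1, "dp": [0, 0.0015, 0], "twist": 0},
    {"claw": 1, "dp": [0, 0.0015, 0], "twist": 0},
    {"claw": 1, "dp": [0, 0.0015, 0], "twist": 0},
  ],
)

```text
time: 33.65
tcp_pos: [0.544, -0.1911, 0.0841]
tool_rot: [-0.268, 2.085, -2.085]
contact_force: [1.0, -0.3, 5.1]
width: 0.0001
```

servo_tool(
  moves=[
    {"claw": 1, "dp": [0, 0.0005, 0], "twist": 0},
    {"claw": 1, "dp": [0, 0.001, 0], "twist": 0},
    {"claw": 1, "dp": [0, 0.0015, 0], "twist": 0},
    {"claw": 1, "dp": [0, 0.0015, 0], "twist": 0},
    {"claw": 1, "dp": [0, 0.0015, 0], "twist": 0},
    {"claw": 1, "dp": [0, 0.0015, 0], "twist": 0},
    {"claw": 1, "dp": [0, 0.0015, 0], "twist": 0},
    {"claw": 1, "dp": [0, 0.0015, 0], "twist": 0},
    {"claw": 1, "dp": [0, 0.0015, 0], "twist": 0},
    {"claw": 1, "dp": [0, 0.0015, 0], "twist": 0},
  ],
)

```text
time: 34.65
tcp_pos: [0.544, -0.1911, 0.0827]
tool_rot: [-0.268, 2.085, -2.085]
contact_force: [0.6, -0.1, 5.2]
width: 0.0002
```

servo_tool(
  moves=[
    {"claw": 1, "dp": [0, 0.0005, 0], "twist": 0},
    {"claw": 1, "dp": [0, 0.001, 0], "twist": 0},
    {"claw": 1, "dp": [0, 0.0015, 0], "twist": 0},
    {"claw": 1, "dp": [0, 0.0015, 0], "twist": 0},
    {"claw": 1, "dp": [0, 0.0015, 0], "twist": 0},
    {"claw": 1, "dp": [0, 0.0015, 0], "twist": 0},
    {"claw": 1, "dp": [0, 0.0015, 0], "twist": 0},
    {"claw": 1, "dp": [0, 0.0015, 0], "twist": 0},
    {"claw": 1, "dp": [0, 0.0015, 0], "twist": 0},
    {"claw": 1, "dp": [0, 0.0015, 0], "twist": 0},
  ],
)

```text
time: 35.65
tcp_pos: [0.5442, -0.1911, 0.0816]
tool_rot: [-0.268, 2.085, -2.085]
contact_force: [0.2, 0.2, 7.5]
width: 0.0001
```

The force is starting to climb at about 23 mm. Small extra steps now.

servo_tool(
  moves=[
    {"claw": 1, "dp": [0, 0.0003, 0], "twist": 0},
    {"claw": 1, "dp": [0, 0.0006, 0], "twist": 0},
    {"claw": 1, "dp": [0, 0.0006, 0], "twist": 0},
    {"claw": 1, "dp": [0, 0.0006, 0], "twist": 0},
    {"claw": 1, "dp": [0, 0.0006, 0], "twist": 0},
    {"claw": 1, "dp": [0, 0.0006, 0], "twist": 0},
    {"claw": 1, "dp": [0, 0.0006, 0], "twist": 0},
    {"claw": 1, "dp": [0, 0.0006, 0], "twist": 0},
    {"claw": 1, "dp": [0, 0.0006, 0], "twist": 0},
    {"claw": 1, "dp": [0, 0.0006, 0], "twist": 0},
  ],
)

```text
time: 36.65
tcp_pos: [0.5443, -0.1912, 0.0814]
tool_rot: [-0.268, 2.085, -2.085]
contact_force: [-0.5, 0.4, 8.6]
width: -0.0001
```

servo_tool(
  moves=[
    {"claw": 1, "dp": [0, 0.0003, 0], "twist": 0},
    {"claw": 1, "dp": [0, 0.0006, 0], "twist": 0},
    {"claw": 1, "dp": [0, 0.0008, 0], "twist": 0},
    {"claw": 1, "dp": [0, 0.0008, 0], "twist": 0},
    {"claw": 1, "dp": [0, 0.0008, 0], "twist": 0},
    {"claw": 1, "dp": [0, 0.0008, 0], "twist": 0},
    {"claw": 1, "dp": [0, 0.0008, 0], "twist": 0},
    {"claw": 1, "dp": [0, 0.0008, 0], "twist": 0},
    {"claw": 1, "dp": [0, 0.0008, 0], "twist": 0},
    {"claw": 1, "dp": [0, 0.0008, 0], "twist": 0},
  ],
)

```text
time: 37.65
tcp_pos: [0.5445, -0.1913, 0.0813]
tool_rot: [-0.267, 2.084, -2.085]
contact_force: [-1.4, 0.3, 11.9]
width: 0.0002
```

servo_tool(
  moves=[
    {"claw": 1, "dp": [0, -0.002, 0], "twist": 0},
    {"claw": 1, "dp": [0, -0.005, 0], "twist": 0},
    {"claw": 1, "dp": [0, -0.008, 0], "twist": 0},
    {"claw": 1, "dp": [0, -0.014, 0], "twist": 0},
    {"claw": 1, "dp": [0, -0.024, 0], "twist": 0},
    {"claw": 1, "dp": [0, -0.036, 0], "twist": 0},
    {"claw": 1, "dp": [0, -0.05, 0], "twist": 0},
    {"claw": 1, "dp": [0, -0.062, 0], "twist": 0},
    {"claw": 1, "dp": [0, -0.068, 0], "twist": 0},
    {"claw": 1, "dp": [0, -0.07, 0], "twist": 0},
  ],
)

```text
time: 38.65
tcp_pos: [0.5447, -0.1913, 0.1513]
tool_rot: [-0.266, 2.083, -2.086]
contact_force: [-0.6, -0.3, 0.0]
width: -0.0003
```

Run:
```python
from h import *
s=arm.sense(); print(s["time"],s["tcp_pos"],s["contact_force"],s["width"])
c=viewer.read_camera("wrist"); save(c,"w8"); W=cloud(c)
X=c["R"]@np.array([.544,-.191,.12])+c["t"]; u,v=int(c["fx"]*X[0]/X[2]+c["cx"]),int(c["fy"]*X[1]/X[2]+c["cy"]); print(u,v)
reg("top",W,u,v,45,.105,.145)
reg("rim",W,u,v,70,.0605,.092)
c=viewer.read_camera("side"); W=cloud(c)
X=c["R"]@np.array([.467,.1925,.08])+c["t"]; u,v=int(c["fx"]*X[0]/X[2]+c["cx"]),int(c["fy"]*X[1]/X[2]+c["cy"]); reg("bluerim",W,u,v,30,.075,.095)
cv2.imwrite("pics/s8.png",c["pixels"][:,:,::-1])
```

```text
38.65 [ 0.54465336 -0.1913408   0.15132206] [-0.63147975 -0.30651872  0.03832444] -0.0002631831299735089
320 253
top 2452 circ [ 0.5441 -0.1912] 0.0172 rect [ 0.5445 -0.1911] [0.0333 0.0331] 15.1 zmed 0.1184
rim 1506 circ [ 0.5433 -0.1893] 0.0522 rect [ 0.5484 -0.1878] [0.0422 0.1017] 16.7 zmed 0.0671
bluerim 498 circ [0.4649 0.1935] 0.0277 rect [0.4652 0.1939] [0.0514 0.0545] 24.3 zmed 0.0836
```

View pics/s8.png

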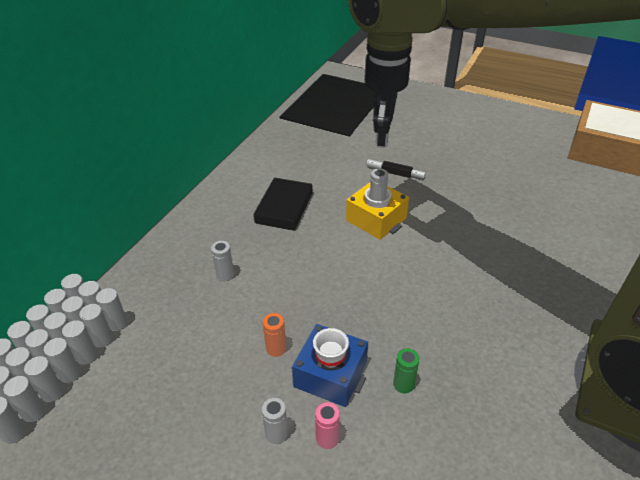

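The sleeve stands locked down in the yellow nest at (378,185). The blue cup at (330,347) is empty and raised with its red band showing, and the other objects look untouched. The top has dropped from 0.137 to 0.1184, so the cup is latched about 18.5 mm down and the gripper is clear.

```bash
python3 -c "
from cell import job; print(job.job_done())"
```

```text
the job is handed in; nothing more can be done
None
```

The job is done and handed in, at about 39 s of the 69 s allowed. The hand-in gives no verdict, so what follows rests on my own measurements.

- **Blue nest:** I pressed the sleeve until the hard stop, with a highest reading of 11.6 N, and let go straight up. The cup rose, with the sleeve top at 0.137 m and the rim at about 0.085 m. The last look showed it empty, still up, with the red band visible.
- **Yellow nest:** I set the sleeve in the risen cup and pressed it in small steps to the stop, about 23 mm down, with a highest reading of 11.9 N. After release the cup stayed latched about 18.5 mm down. The sleeve's top was within about 0.5 mm sideways of the nest centre.
- **Rest of the scene:** The gripper was clear, with no force on it. The spare sleeves, plug gauge, case and look-alikes look untouched in the last picture, but I did not measure their positions again.

**Disagreement:** The real fingertips were about 32 mm higher than the reported tool point. I found this when the first press met nothing, measured it in the depth images, and allowed for it in every press and grip after that.

**Side-camera offset:** The side camera read the blue rim 1–2 mm off the wrist camera, in line with the stated calibration.

**Pictures:** I viewed 10.

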